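# Zero the length counter and hold the telescopic stop at its second stop

### The arm

A 7-joint arm with a two-finger parallel gripper is mounted at the origin on a cart in front of the work surface, level with it; the furniture and walls round the work are solid. World frame = base frame: x ahead of the robot, y to its left, z up, the work surface at z = 0. Lengths are in m, angles in rad, forces in N, time in s.
With the tool pointing down it reaches from about 0.4 to 0.925 m from the base axis. Payload 4.1 kg.
Tool frame: the origin (TCP) lies midway between the tips of the shut fingers; the grasp point (between the pads) lies tcp_to_grasp behind it (tcp_to_grasp is the distance from the TCP to the grasp point, in m); z points along the fingers, y is the line along which they close (so a half turn about z gives the same grasp; the last joint's range is limited). The gripper opens to 85 mm and grips with 20 to 120 N. Pads are 22 mm wide; open, the fingers measure 114 mm over their backs; the gripper's body (76 mm by 85 mm) begins 54 mm behind the grasp point. The pads swing forward as they close: fully open they stand 13 mm farther back than shut.
Start: joints at [-1.207, 0.398, 0.045, 1.537, -0.019, 1.207, -0.051], TCP at [0.29, 0.582, 0.231] pointing down, gripper open.
Joint ranges: [-2.82, 2.82], [-0.49, 2.23], [-1.37, 1.46], [0, 2.46], [-1.36, 4.5], [0.23, 2], [-2.94, 2.94]. Speed limits (rad/s): [2.57, 2.57, 3.14, 3.14, 3.14, 3.14, 3.14].

### API

Orientations are given as a unit quaternion [x, y, z, w].
In Python, from workcell import * gives the robot as it stands.
- The arm moves only by the shell command python3 -m jog 'ROWS'. ROWS is JSON, a list of rows, each an object of numbers: "rx", "ry", "rz": the turn, a rotation vector about the tool's x, y, z in units of 6 degrees (1.0 is 6 degrees); "x", "y", "z": the shift along the tool's x, y, z in units of 0.2 m (1.0 is 0.2 m); "fingers": the opening, from -1 (shut) to 1 (fully open). In form: [{"rx": .., "ry": .., "rz": .., "x": .., "y": .., "z": .., "fingers": ..}, ...]. A call has 1 to 10 rows; each row shifts and turns the commanded pose from where the row before left it, along the tool's axes as they then stand; what a row does not reach is not made up. A row lasts 1/12 s, in which the tool goes at most 41.7 mm and 7.16 degrees, less where a joint would pass 70% of its speed; a pose out of reach is approached as far as the arm can. A call with a number of a shift or a turn outside -1 to 1 is refused whole. A call with a gripper value outside its range is refused whole. The fingers move at their own pace and stop on an object; the grip force is fixed at half the most. Time passes only in rows, so rows that do not move let the fingers close. It gives the time, the measured TCP pose, the force, the opening and the grip force at its end, in the units of the state.
- get_obs(): the state, without advancing time (a new reading comes with each control period).
- capture(name): name is "side" or "top"; returns a dict with "color" (420x560x3 uint8, red, green, blue), "z_map" (420x560 float32, m along the optical axis (not along the pixel's ray), 0 where there is no reading), "fx", "fy", "cx", "cy" (pixels), "rvec" (rotation vector, rad) and "tvec" (3), from world to camera coordinates, as OpenCV has them. Camera axes: x right, y down, z forward; pixel columns grow to the right and rows downward; lengths in m; the calibration is good to about 2 mm. A picture is of the moment at which its call begins.
- hand_in(): hands the job in; it is judged then, once.
The state is a dict: "time": time; "joint_pos": joint angles; "dq": joint speeds; "joint_efforts": joint torques, N m; "ee_pos": TCP position; "tool_rot": TCP orientation; "contact_force": force on the tool from outside, world axes, zero at the start; "wrist_torque": the same for the moment, N m; "finger_gap": opening from 0.0 (shut) to 1.0 (fully open); "grip_force": force on a finger pad.
Only numpy, scipy, OpenCV 4.12 (cv2) and the standard library are available. Lean on these libraries where they do the work, as an engineer would, in place of code of your own. Each camera call takes 0.05 s, during which the arm holds its last target. There are 200 camera calls.

### The job

Get the telescopic length stop on the sliding table ready for a long crosscut: turn the reset knob on its counter box back to its zero stop, then press the release button and draw the bar out by its upright peg, past the first click, all the way to its second stop. The bar is sprung and slides back if let go, so finish while still gripping the peg with the bar fully drawn out. Leave the tools and small parts lying round it where they are.

Things in the scene. Friction and masses are not known exactly. Their poses are not given: they have to be found in the camera images.
- stop_mouth (a point): centre of the mouth of the fixed aluminium length stop, 26 mm above the table; x axis: the level way the steel bar draws out, z up. Housing 200 x 40 mm reaching back from the mouth, top 48 mm above the table, foot 64 mm wide, grey counter box at its far end. In this frame, at y = 0: knob axis x = -158 mm, button x = -50 mm, peg x = +48 mm plus the bar's travel
- knob_grip (a point): middle of the grip bar of the black reset knob on top of the counter box, on the knob's upright axis. The grip bar is 36 mm long (along this point's x axis), 12 mm thick (along its y axis), and stands from 71 mm to 93 mm above the table, this point being 82 mm above it; under it is a 39 mm round skirt. It is the only thing on the counter box
- reset_knob (a joint): angle of the reset knob in rad: 0 at its zero stop (grip bar lies along the housing), grows clockwise seen from above, up to 1.6; turn it anticlockwise to bring it back. It has light friction (about 0.04 N m) and stays where it is left
- button_top (a point): centre of the top of the round black release button, 25 mm across, on top of the housing between the counter box and the mouth; 61 mm above the table when up. Press straight down
- release_button (a joint): how far the button is pressed, in m: 0 up, 0.007 fully down; it needs 1.5 N at first and 5 N fully down. At about 0.005 it frees the bar, which then pops out by some 15 mm by itself; the button then stays sunk by about 4 mm while the bar is out. While it is up and the bar is home, the bar is locked
- peg (a point): centre of the upright black peg on the bar, 62 mm above the table, moving with the bar; 22 mm in diameter, to be gripped from 42 to 78 mm above the table (top at 82 mm). A stop plate, only 43 mm high, closes the bar's end 20 mm beyond the peg's axis
- stop_bar (a joint): travel of the bar in m: 0 home and locked (0.5 mm play), about 0.015 where it rests once released, first stop (a click that takes some 6 to 8 N to pull through) at about 0.045 to 0.055, second stop (rigid) at 0.100. A spring pulls it back with about 6 N at the second stop
- nut: loose steel hexagon nut, 19 x 22 x 10 mm, on the robot's side of the housing; origin at its underside; to be left alone
- bolt: loose steel hexagon bolt, 42 mm long, 16 mm high, on the robot's side of the housing; origin at its underside; to be left alone
- pencil: flat carpenter's pencil, 173 x 15 x 8 mm, on the robot's side of the bar; origin at the middle of its underside; to be left alone
- tape_measure: tape measure, 80 x 40 x 68 mm, at the right end of the sliding table; origin at its underside; to be left alone
- spanner: open-ended spanner, 158 x 39 x 8 mm, lying at the right; origin at its underside; to be left alone
- try_square: try square with wooden stock, 188 x 120 x 23 mm, lying at the left; origin at its underside; to be left alone

How it is judged:
On the way, in this order (a step that is already met when the one before it is completed fails the run):
1. the reset knob is back at its zero stop (value of joint reset_knob below 0.08 rad), for 0.1 s.
2. the release button is pressed down (value of joint release_button above 0.0048 m), for 0.05 s.
3. the bar is drawn out past the first click (value of joint stop_bar above 0.062 m), for 0.05 s.
At the end, for the whole second after the job is handed in: the reset knob is within 0.08 rad of its zero stop, and the bar is drawn out to within 5 mm of its second stop and held there at rest by the gripper's fingers (contact of more than 2 N) (value of joint reset_knob below 0.08 rad and value of joint stop_bar above 0.095 m and velocity of joint stop_bar between -0.01 and 0.01 m/s and contact force between the fingers and stop_bar above 2 N); the arm keeps its last pose, push and grip.
It fails at once if a tool or small part lying on the table is shifted by more than 25 mm (distance of any of nut, bolt, pencil, tape_measure, spanner, try_square from where it was at the start of the episode above 0.025 m).
It also fails if it takes over 58 s, if anything falls off the work surface, if the arm or the gripper's body presses on something with over 40 N, if the wrist force passes 120 N, or if a joint passes its speed limit or range.

## Working session

There is one attempt and no reset: what is moved stays moved. The work goes in short steps, Python scripts to look and compute and a shell command to move; the robot and the scene stay as the last step left them, time stands still between calls to the robot, and variables do not carry over. Pictures are saved under pics/ and viewed, at most 10 in all, crops included, and the job is handed in when it is done.

```bash
mkdir -p pics
cat > h.py <<'E'
from workcell import *
import numpy as np, cv2
def save(n,c): cv2.imwrite(f'pics/{n}.png',cv2.cvtColor(c['color'],cv2.COLOR_RGB2BGR))
def cloud(c):
    R=cv2.Rodrigues(np.array(c['rvec'],float))[0];t=np.array(c['tvec'],float).ravel()
    z=c['z_map'];v,u=np.mgrid[:z.shape[0],:z.shape[1]]
    P=np.stack([(u-c['cx'])/c['fx']*z,(v-c['cy'])/c['fy']*z,z],-1)
    W=(P-t)@R; W[z==0]=np.nan; return W
E
python3 - <<'E'
from h import *
o=get_obs();print(o)
for n in('top','side'):
    c=capture(n);save(n+'0',c);np.savez(n+'0',**c)
    W=cloud(c);print(n,np.nanmin(W,(0,1)),np.nanmax(W,(0,1)),-cv2.Rodrigues(np.array(c['rvec'],float))[0].T@np.array(c['tvec']).ravel())
E
```

```text
{'time': 0.0, 'joint_pos': array([-1.20701055,  0.39921563,  0.04503858,  1.53790245, -0.01868746,
        1.20691677, -0.0506696 ]), 'dq': array([0.00151842, 0.00013622, 0.00075231, 0.00038824, 0.00029866,
       0.00104873, 0.00088067]), 'joint_efforts': array([ 1.39508799e-05, -4.75135767e+01,  1.36454757e+00, -2.54211831e+01,
        1.14930019e-02,  9.35145537e-03,  5.98767286e-06]), 'ee_pos': array([0.2898843 , 0.58105013, 0.23023832]), 'tool_rot': array([ 2.29264177e-01,  9.73363712e-01, -9.98288148e-04, -1.56396392e-04]), 'contact_force': array([ 0.23195525, -1.03635121, -0.36832216]), 'wrist_torque': array([-0.04822428,  0.02085733,  0.00657622]), 'grip_force': 0.0, 'finger_gap': 1.0012199846754248}
top [-0.28216191 -1.50526956 -0.96416702] [1.89426414 1.46923911 0.7925146 ] [0.19065761 0.01916205 1.43843454]
side [-1.4563955  -1.73020338 -0.95478879] [3.21198631 0.87469172 0.9074256 ] [0.32102624 1.31062852 0.68121415]
```

View pics/top0.png

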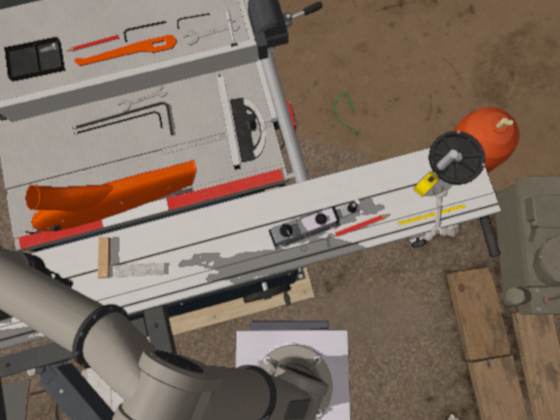

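View pics/side0.png

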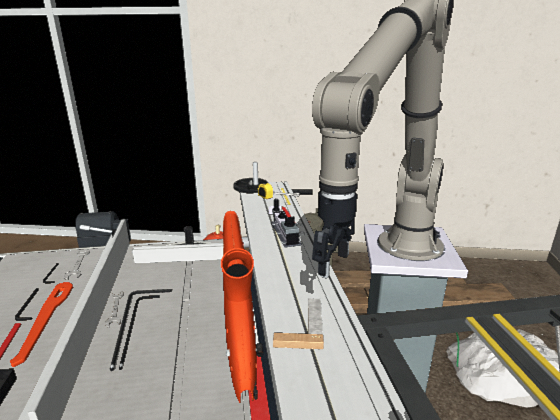

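The top view shows the stop: knob on the counter box at about (288,232), button (321,219), peg (352,207). The bar draws out to the right and slightly up (world -y, +x). The red pencil is at (362,224) and the tape at (427,183).

Run:
```python
from h import *
c=dict(np.load('top0.npz'));W=cloud(c)
im=cv2.cvtColor(c['color'],cv2.COLOR_RGB2BGR)
cv2.imwrite('pics/crop1.png',cv2.resize(im[185:260,255:405],None,fx=5,fy=5,interpolation=cv2.INTER_CUBIC))
g=im.max(2).astype(int)
for n,(u,v),zl,zh in(('knob',(288,232),.078,.11),('btn',(321,219),.054,.07),('peg',(352,207),.07,.09),('house',(315,222),.042,.053)):
    r=60 if n=='house' else 14
    s=np.s_[v-r:v+r,u-r:u+r];w=W[s].reshape(-1,3);gg=g[s].ravel()
    m=(w[:,2]>zl)&(w[:,2]<zh)
    if n!='house': m&=gg<80
    p=w[m]
    (cx,cy),(a,b),an=cv2.minAreaRect(p[:,:2].astype(np.float32)*1000)
    C=np.cov(p[:,:2].T);ev,E=np.linalg.eigh(C)
    print(n,m.sum(),p.mean(0).round(4),np.median(p[:,2]).round(4),'rect',cx,cy,a,b,an,'axis',E[:,1],np.degrees(np.arctan2(E[1,1],E[0,1])),np.sqrt(ev*12))
print('table z',np.nanmedian(W[225:245,350:380,2]))
```

```text
knob 60 [0.4257 0.016  0.0911] 0.0928 rect 424.0413818359375 17.967531204223633 34.53594970703125 19.65495491027832 29.790843963623047 axis [-0.85727425 -0.51486004] -149.01189943533572 [0.01533877 0.03574915]
btn 75 [ 0.464  -0.0887  0.0603] 0.0605 rect 471.4987487792969 -102.54703521728516 28.86931610107422 59.62715148925781 26.683259963989258 axis [-0.61260681  0.79038781] 127.77823188869898 [0.02442817 0.04442572]
peg 34 [ 0.4939 -0.1776  0.0796] 0.0799 rect 495.7369079589844 -178.07008361816406 20.5053768157959 17.286474227905273 55.83568572998047 axis [0.3710822  0.92860002] 68.21762499016914 [0.01847773 0.02267445]
house 527 [ 0.4599 -0.0797  0.0482] 0.0483 rect 458.368896484375 -73.82635498046875 45.82206344604492 278.5455322265625 20.0018367767334 axis [-0.3390961   0.94075174] 109.8218133855654 [0.04305025 0.20985608]
table z 0.0006020879304319002
```

View pics/crop1.png

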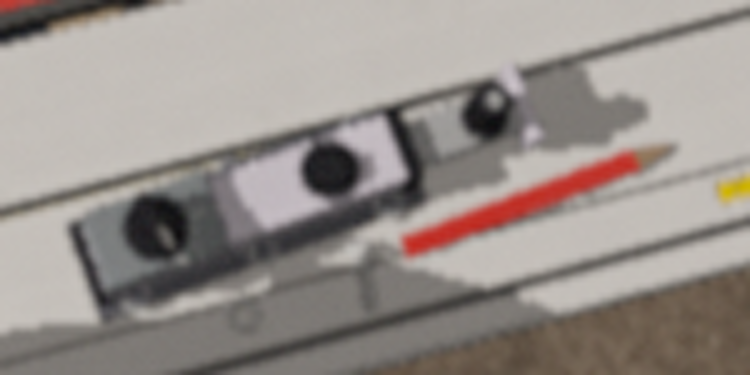

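Bar direction comes out at about -70.4° (the knob-to-peg distance of 205.6 mm matches the given 206). The knob's grip bar is at about 31° heading, so the joint is at about 1.37 rad. I'll rotate in place first so the tool's y axis is at about -59°.

```bash
python3 -m jog '[{"rz":1},{"rz":1},{"rz":1},{"rz":1},{"rz":1},{"rz":1},{"rz":1},{"rz":1},{"rz":1},{"rz":1}]'; python3 -m jog '[{"rz":1},{"rz":1},{"rz":1},{"rz":1},{"rz":1},{"rz":1},{"rz":1},{"rz":1},{"rz":1},{"rz":1}]'
cat > go.py <<'E'
import sys
from h import *
from scipy.spatial.transform import Rotation as Ro
tx,ty,tz=map(float,sys.argv[1:4]);o=get_obs()
R=Ro.from_quat(o['tool_rot']);d=R.inv().apply(np.array([tx,ty,tz])-o['ee_pos'])
M=R.as_matrix();print('units',(d/0.2).round(3),'rows>=',np.linalg.norm(d)/.0417,'yhead',np.degrees(np.arctan2(M[1,1],M[0,1])),'tilt',M[:,2].round(3),'q',o['joint_pos'].round(2))
E
python3 go.py .4257 .0165 .18; python3 -c "
from workcell import *
print(tcp_to_grasp)"
```

```text
units [-1.868 -2.223  0.256] rows>= 13.978217767206075 yhead 63.48989935082956 tilt [-0.001 -0.002 -1.   ] q [-1.21  0.4   0.05  1.54 -0.02  1.21 -0.05]
0.0187invalid input at $[0]: expected keys rx, ry, rz, x, y, z, fingers
invalid input at $[0]: expected keys rx, ry, rz, x, y, z, fingers
```

```bash
python3 -m jog '[{"rx":0,"ry":0,"rz":1,"x":0,"y":0,"z":0,"fingers":1},{"rx":0,"ry":0,"rz":1,"x":0,"y":0,"z":0,"fingers":1},{"rx":0,"ry":0,"rz":1,"x":0,"y":0,"z":0,"fingers":1},{"rx":0,"ry":0,"rz":1,"x":0,"y":0,"z":0,"fingers":1},{"rx":0,"ry":0,"rz":1,"x":0,"y":0,"z":0,"fingers":1},{"rx":0,"ry":0,"rz":1,"x":0,"y":0,"z":0,"fingers":1},{"rx":0,"ry":0,"rz":1,"x":0,"y":0,"z":0,"fingers":1},{"rx":0,"ry":0,"rz":1,"x":0,"y":0,"z":0,"fingers":1},{"rx":0,"ry":0,"rz":1,"x":0,"y":0,"z":0,"fingers":1},{"rx":0,"ry":0,"rz":1,"x":0,"y":0,"z":0,"fingers":1}]'; python3 -m jog '[{"rx":0,"ry":0,"rz":1,"x":0,"y":0,"z":0,"fingers":1},{"rx":0,"ry":0,"rz":1,"x":0,"y":0,"z":0,"fingers":1},{"rx":0,"ry":0,"rz":1,"x":0,"y":0,"z":0,"fingers":1},{"rx":0,"ry":0,"rz":1,"x":0,"y":0,"z":0,"fingers":1},{"rx":0,"ry":0,"rz":1,"x":0,"y":0,"z":0,"fingers":1},{"rx":0,"ry":0,"rz":1,"x":0,"y":0,"z":0,"fingers":1},{"rx":0,"ry":0,"rz":1,"x":0,"y":0,"z":0,"fingers":1},{"rx":0,"ry":0,"rz":1,"x":0,"y":0,"z":0,"fingers":1},{"rx":0,"ry":0,"rz":1,"x":0,"y":0,"z":0,"fingers":1},{"rx":0,"ry":0,"rz":0.4,"x":0,"y":0,"z":0,"fingers":1}]'
python3 go.py .4257 .0165 .18
```

```text
time: 0.93
ee_pos: [0.2899, 0.5813, 0.2307]
tool_rot: [0.687, 0.727, -0.001, 0.0]
contact_force: [-0.1, 0.2, 0.2]
finger_gap: 0.997
grip_force: 0.0
time: 1.77
ee_pos: [0.2899, 0.5814, 0.2307]
tool_rot: [0.949, 0.316, -0.0, 0.0]
contact_force: [0.4, -0.4, -0.7]
finger_gap: 0.999
grip_force: 0.0
units [-1.151  2.667  0.256] rows>= 13.985390600636695 yhead -53.140348940112446 tilt [-0.    -0.001 -1.   ] q [-1.49  0.43  0.44  1.55 -0.19  1.21 -1.95]
```

```bash
python3 -m jog '[{"rx":0,"ry":0,"rz":0,"x":-0.077,"y":0.178,"z":0.017,"fingers":1},{"rx":0,"ry":0,"rz":0,"x":-0.077,"y":0.178,"z":0.017,"fingers":1},{"rx":0,"ry":0,"rz":0,"x":-0.077,"y":0.178,"z":0.017,"fingers":1},{"rx":0,"ry":0,"rz":0,"x":-0.077,"y":0.178,"z":0.017,"fingers":1},{"rx":0,"ry":0,"rz":0,"x":-0.077,"y":0.178,"z":0.017,"fingers":1},{"rx":0,"ry":0,"rz":0,"x":-0.077,"y":0.178,"z":0.017,"fingers":1},{"rx":0,"ry":0,"rz":0,"x":-0.077,"y":0.178,"z":0.017,"fingers":1},{"rx":0,"ry":0,"rz":0,"x":-0.077,"y":0.178,"z":0.017,"fingers":1},{"rx":0,"ry":0,"rz":0,"x":-0.077,"y":0.178,"z":0.017,"fingers":1},{"rx":0,"ry":0,"rz":0,"x":-0.077,"y":0.178,"z":0.017,"fingers":1}]';python3 -m jog '[{"rx":0,"ry":0,"rz":0,"x":-0.077,"y":0.178,"z":0.017,"fingers":1},{"rx":0,"ry":0,"rz":0,"x":-0.077,"y":0.178,"z":0.017,"fingers":1},{"rx":0,"ry":0,"rz":0,"x":-0.077,"y":0.178,"z":0.017,"fingers":1},{"rx":0,"ry":0,"rz":0,"x":-0.077,"y":0.178,"z":0.017,"fingers":1},{"rx":0,"ry":0,"rz":0,"x":-0.077,"y":0.178,"z":0.017,"fingers":1},{"rx":0,"ry":0,"rz":1,"x":0,"y":0,"z":0,"fingers":1},{"rx":0,"ry":0,"rz":0,"x":0,"y":0,"z":0,"fingers":1},{"rx":0,"ry":0,"rz":0,"x":0,"y":0,"z":0,"fingers":1}]'
python3 go.py .4257 .0165 .074
python3 - <<'E'
from h import *
for n in('top','side'):
    c=capture(n);save(n+'1',c);np.savez(n+'1',**c)
im=cv2.imread('pics/side1.png');cv2.imwrite('pics/crop2.png',cv2.resize(im[170:290,220:380],None,fx=4.5,fy=4.5,interpolation=cv2.INTER_CUBIC))
E
```

```text
time: 2.6
ee_pos: [0.3818, 0.2028, 0.197]
tool_rot: [0.948, 0.318, -0.0, -0.0]
contact_force: [1.1, -0.1, 0.9]
finger_gap: 0.997
grip_force: 0.0
time: 3.27
ee_pos: [0.4276, 0.0167, 0.1801]
tool_rot: [0.963, 0.269, -0.0, -0.0]
contact_force: [-1.0, 0.6, -0.3]
finger_gap: 1.003
grip_force: 0.0
units [-0.009 -0.004  0.53 ] rows>= 2.5445428575735414 yhead -58.81103010073368 tilt [-0.001  0.    -1.   ] q [-0.97  0.06  0.87  2.12 -0.05  0.99 -1.1 ]
```

View pics/crop2.png

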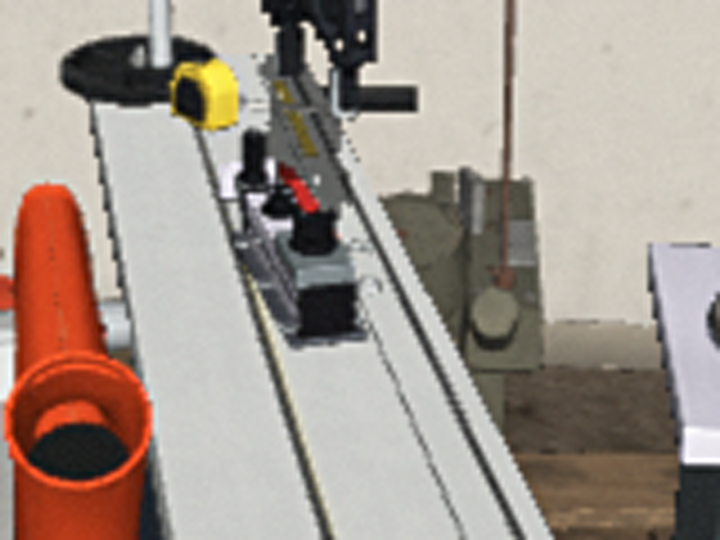

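The side crop shows the gripper above the stop, with the knob bar at (313,235) in the crop seen nearly broadside. I'll cross-check the knob and peg with the side camera's depth before descending.

Run:
```python
from h import *
c=dict(np.load('side0.npz'));W=cloud(c)[160:300,220:340].reshape(-1,3)
for n,k,lo,hi in(('knob',(.4257,.0165),.074,.1),('peg',(.494,-.178),.055,.09),('btn',(.4617,-.085),.055,.068)):
    p=W[(np.hypot(*(W[:,:2]-k).T)<.03)&(W[:,2]>lo)&(W[:,2]<hi)]
    print(n,len(p),p.mean(0),p.min(0),p.max(0))
    print(cv2.minAreaRect((p[:,:2]*1000).astype(np.float32)))
```

```text
knob 57 [0.42736161 0.02039827 0.08488242] [0.41172527 0.00616085 0.07444241] [0.4427222  0.03107721 0.09338883]
((427.94744873046875, 19.01030731201172), (35.387359619140625, 14.193532943725586), 29.624897003173828)
peg 36 [ 0.49769252 -0.1711113   0.07012215] [ 0.4889267  -0.18889434  0.05503051] [ 0.5067393  -0.1631233   0.08140143]
((498.2744445800781, -175.78616333007812), (16.189647674560547, 26.369319915771484), 6.14470911026001)
btn 19 [ 0.4655335  -0.08040195  0.0588173 ] [ 0.45285944 -0.09361916  0.05505882] [ 0.47664429 -0.07228942  0.06226521]
((465.06927490234375, -81.44950866699219), (22.051292419433594, 20.83835792541504), 19.29583168029785)
```

```bash
python3 -m jog '[{"rx":0,"ry":0,"rz":0,"x":0,"y":0,"z":0.18,"fingers":1},{"rx":0,"ry":0,"rz":0,"x":0,"y":0,"z":0.18,"fingers":1},{"rx":0,"ry":0,"rz":0,"x":0,"y":0,"z":0.17,"fingers":1},{"rx":0,"ry":0,"rz":0,"x":0,"y":0,"z":0,"fingers":-1},{"rx":0,"ry":0,"rz":0,"x":0,"y":0,"z":0,"fingers":-1},{"rx":0,"ry":0,"rz":0,"x":0,"y":0,"z":0,"fingers":-1},{"rx":0,"ry":0,"rz":0,"x":0,"y":0,"z":0,"fingers":-1},{"rx":0,"ry":0,"rz":0,"x":0,"y":0,"z":0,"fingers":-1},{"rx":0,"ry":0,"rz":0,"x":0,"y":0,"z":0,"fingers":-1},{"rx":0,"ry":0,"rz":0,"x":0,"y":0,"z":0,"fingers":-1}]'; python3 go.py .427 .0165 .072
```

```text
time: 4.2
ee_pos: [0.4298, 0.0163, 0.0761]
tool_rot: [0.963, 0.268, 0.002, -0.0]
contact_force: [-0.4, -1.7, 7.7]
finger_gap: 0.12
grip_force: 61.0
units [-0.012 -0.008  0.02 ] rows>= 0.11883198602957644 yhead -58.90556537923494 tilt [ 0.004  0.001 -1.   ] q [-0.84  0.29  0.81  2.22 -0.31  0.74 -0.85]
```

```bash
python3 -m jog '[{"rx":0,"ry":0,"rz":-0.9,"x":0,"y":0,"z":-0.005,"fingers":-1},{"rx":0,"ry":0,"rz":-0.9,"x":0,"y":0,"z":0,"fingers":-1},{"rx":0,"ry":0,"rz":-0.9,"x":0,"y":0,"z":0,"fingers":-1},{"rx":0,"ry":0,"rz":-0.9,"x":0,"y":0,"z":0,"fingers":-1},{"rx":0,"ry":0,"rz":-0.9,"x":0,"y":0,"z":0,"fingers":-1},{"rx":0,"ry":0,"rz":-0.9,"x":0,"y":0,"z":0,"fingers":-1},{"rx":0,"ry":0,"rz":-0.9,"x":0,"y":0,"z":0,"fingers":-1},{"rx":0,"ry":0,"rz":-0.9,"x":0,"y":0,"z":0,"fingers":-1},{"rx":0,"ry":0,"rz":-0.9,"x":0,"y":0,"z":0,"fingers":-1},{"rx":0,"ry":0,"rz":-0.9,"x":0,"y":0,"z":0,"fingers":-1}]'; python3 -m jog '[{"rx":0,"ry":0,"rz":-0.9,"x":0,"y":0,"z":0,"fingers":-1},{"rx":0,"ry":0,"rz":-0.9,"x":0,"y":0,"z":0,"fingers":-1},{"rx":0,"ry":0,"rz":-0.9,"x":0,"y":0,"z":0,"fingers":-1},{"rx":0,"ry":0,"rz":-0.9,"x":0,"y":0,"z":0,"fingers":-1},{"rx":0,"ry":0,"rz":0,"x":0,"y":0,"z":0,"fingers":-1},{"rx":0,"ry":0,"rz":0,"x":0,"y":0,"z":0,"fingers":-1}]'; python3 go.py .427 .0165 .072; python3 -c "
from workcell import *
print(get_obs()['wrist_torque'])"
```

```text
time: 5.03
ee_pos: [0.4289, 0.0168, 0.0761]
tool_rot: [0.735, 0.678, 0.001, 0.0]
contact_force: [1.2, 0.5, -1.8]
finger_gap: 0.124
grip_force: 60.2
time: 5.53
ee_pos: [0.4285, 0.0167, 0.0761]
tool_rot: [0.598, 0.802, 0.001, 0.0]
contact_force: [-0.8, 0.7, 3.5]
finger_gap: 0.123
grip_force: 60.9
units [ 0.001 -0.008  0.02 ] rows>= 0.10471606778310315 yhead 16.561076551383664 tilt [ 0.001  0.001 -1.   ] q [-0.6   0.23  0.52  2.21 -0.17  0.73  0.33]
[0.16366845 0.15395932 0.03242216]
```

```bash
python3 -m jog '[{"rx":0,"ry":0,"rz":-0.4,"x":0,"y":0,"z":0,"fingers":-1},{"rx":0,"ry":0,"rz":-0.3,"x":0,"y":0,"z":0,"fingers":-1},{"rx":0,"ry":0,"rz":0,"x":0,"y":0,"z":0,"fingers":-1},{"rx":0,"ry":0,"rz":0,"x":0,"y":0,"z":0,"fingers":-1}]'; python3 go.py .427 .0165 .072; python3 -c "
from workcell import *
print(get_obs()['wrist_torque'])"; python3 -m jog '[{"rx":0,"ry":0,"rz":-0.5,"x":0,"y":0,"z":0,"fingers":-1},{"rx":0,"ry":0,"rz":0,"x":0,"y":0,"z":0,"fingers":-1},{"rx":0,"ry":0,"rz":0,"x":0,"y":0,"z":0,"fingers":-1}]'; python3 go.py .427 .0165 .072; python3 -c "
from workcell import *
print(get_obs()['wrist_torque'])"
```

```text
time: 5.87
ee_pos: [0.4285, 0.0167, 0.0761]
tool_rot: [0.569, 0.823, 0.001, 0.0]
contact_force: [-1.0, 1.3, 6.1]
finger_gap: 0.122
grip_force: 61.4
units [ 0.002 -0.007  0.02 ] rows>= 0.10401504120245403 yhead 20.68985340330783 tilt [ 0.001  0.001 -1.   ] q [-0.59  0.23  0.5   2.21 -0.17  0.73  0.39]
[ 0.22216892  0.31848192 -0.23122553]
time: 6.12
ee_pos: [0.4285, 0.0166, 0.0761]
tool_rot: [0.549, 0.836, 0.001, -0.0]
contact_force: [-2.2, 0.9, 6.3]
finger_gap: 0.124
grip_force: 65.4
units [ 0.002 -0.007  0.02 ] rows>= 0.10454945969471838 yhead 23.419945972946046 tilt [ 0.001  0.002 -1.   ] q [-0.58  0.23  0.5   2.21 -0.17  0.73  0.44]
[ 0.24177941  0.31485042 -1.11817973]
```

```bash
python3 -m jog '[{"rx":0,"ry":0,"rz":0,"x":0,"y":0,"z":0,"fingers":1},{"rx":0,"ry":0,"rz":0,"x":0,"y":0,"z":0,"fingers":1},{"rx":0,"ry":0,"rz":0,"x":0,"y":0,"z":0,"fingers":1},{"rx":0,"ry":0,"rz":0,"x":0,"y":0,"z":0,"fingers":1},{"rx":0,"ry":0,"rz":0,"x":0,"y":0,"z":0,"fingers":1},{"rx":0,"ry":0,"rz":0,"x":0,"y":0,"z":-0.15,"fingers":1},{"rx":0,"ry":0,"rz":0,"x":0,"y":0,"z":-0.15,"fingers":1},{"rx":0,"ry":0,"rz":0.5,"x":0,"y":0,"z":0,"fingers":-1},{"rx":0,"ry":0,"rz":0,"x":0,"y":0,"z":0,"fingers":-1}]'; python3 go.py .4654 -.0848 .066;python3 - <<'E'
from h import *
c=capture('side');save('side2',c);W=cloud(c)[160:300,220:340].reshape(-1,3)
p=W[(np.hypot(*(W[:,:2]-(.4285,.0167)).T)<.03)&(W[:,2]>.074)&(W[:,2]<.1)]
print(len(p),p.mean(0),cv2.minAreaRect((p[:,:2]*1000).astype(np.float32)))
c=capture('top');W=cloud(c)[200:260,250:330].reshape(-1,3)
p=W[(np.hypot(*(W[:,:2]-(.4285,.0167)).T)<.03)&(W[:,2]>.074)&(W[:,2]<.1)]
print(len(p),p.mean(0) if len(p) else '')
E
```

```text
time: 6.87
ee_pos: [0.4292, 0.0167, 0.1367]
tool_rot: [0.567, 0.823, 0.002, 0.001]
contact_force: [0.4, 0.1, -0.7]
finger_gap: 0.747
grip_force: 0.0
units [-0.539 -0.013  0.354] rows>= 3.0911342795648356 yhead 20.850143093172935 tilt [ 0.004  0.001 -1.   ] q [-0.63  0.12  0.53  2.16 -0.08  0.88  0.31]
41 [0.42772382 0.02305864 0.08583961] ((431.3964538574219, 20.1904239654541), (18.075763702392578, 41.07701110839844), 25.195056915283203)
0
```

```bash
python3 -m jog '[{"rx":0,"ry":0,"rz":0,"x":-0.18,"y":-0.006,"z":0,"fingers":-1},{"rx":0,"ry":0,"rz":0,"x":-0.18,"y":-0.006,"z":0,"fingers":-1},{"rx":0,"ry":0,"rz":0,"x":-0.18,"y":0,"z":0,"fingers":-1},{"rx":0,"ry":0,"rz":0,"x":0,"y":0,"z":0.15,"fingers":-1},{"rx":0,"ry":0,"rz":0,"x":0,"y":0,"z":0.15,"fingers":-1},{"rx":0,"ry":0,"rz":0,"x":0,"y":0,"z":0.03,"fingers":-1},{"rx":0,"ry":0,"rz":0,"x":0,"y":0,"z":0,"fingers":-1},{"rx":0,"ry":0,"rz":0,"x":0,"y":0,"z":0,"fingers":-1}]'; python3 go.py .4654 -.0848 .054
python3 -m jog '[{"rx":0,"ry":0,"rz":0,"x":0,"y":0,"z":0.02,"fingers":-1},{"rx":0,"ry":0,"rz":0,"x":0,"y":0,"z":0.02,"fingers":-1},{"rx":0,"ry":0,"rz":0,"x":0,"y":0,"z":0.02,"fingers":-1},{"rx":0,"ry":0,"rz":0,"x":0,"y":0,"z":0,"fingers":-1}]'; python3 go.py .4654 -.0848 .054
```

```text
time: 7.63
ee_pos: [0.4638, -0.0852, 0.0691]
tool_rot: [0.567, 0.824, -0.001, -0.001]
contact_force: [0.6, -0.0, -0.1]
finger_gap: -0.001
grip_force: 0.0
units [-0.001  0.008  0.076] rows>= 0.36459957301777085 yhead 20.930885105854976 tilt [-0.001 -0.    -1.   ] q [-0.38  0.33  0.56  2.12 -0.26  0.75  0.7 ]
time: 7.97
ee_pos: [0.4653, -0.085, 0.0577]
tool_rot: [0.567, 0.824, 0.001, 0.001]
contact_force: [0.7, 1.2, 2.7]
finger_gap: 0.001
grip_force: 1.1
units [0.001 0.001 0.019] rows>= 0.08922361450936235 yhead 20.920987868896834 tilt [ 0.002  0.    -1.   ] q [-0.37  0.35  0.55  2.13 -0.28  0.72  0.72]
```

```bash
python3 -m jog '[{"rx":0,"ry":0,"rz":0,"x":0,"y":0,"z":0.015,"fingers":-1},{"rx":0,"ry":0,"rz":0,"x":0,"y":0,"z":0.01,"fingers":-1},{"rx":0,"ry":0,"rz":0,"x":0,"y":0,"z":0,"fingers":-1},{"rx":0,"ry":0,"rz":0,"x":0,"y":0,"z":0,"fingers":-1}]'; python3 go.py .4654 -.0848 .054
python3 -m jog '[{"rx":0,"ry":0,"rz":0,"x":0,"y":0,"z":0.015,"fingers":-1},{"rx":0,"ry":0,"rz":0,"x":0,"y":0,"z":0,"fingers":-1},{"rx":0,"ry":0,"rz":0,"x":0,"y":0,"z":0,"fingers":-1}]'
python3 - <<'E'
from h import *
c=capture('side');save('side3',c);W=cloud(c)[160:300,220:340].reshape(-1,3)
p=W[(np.hypot(*(W[:,:2]-(.502,-.185)).T)<.035)&(W[:,2]>.055)&(W[:,2]<.09)]
print(len(p),p.mean(0),cv2.minAreaRect((p[:,:2]*1000).astype(np.float32)))
E
```

```text
time: 8.3
ee_pos: [0.4654, -0.085, 0.0539]
tool_rot: [0.567, 0.824, 0.001, 0.0]
contact_force: [-2.6, 2.2, 16.2]
finger_gap: -0.005
grip_force: 8.0
units [ 0.001  0.    -0.001] rows>= 0.005631421940756385 yhead 20.889593065565492 tilt [ 0.002  0.002 -1.   ] q [-0.37  0.36  0.54  2.13 -0.28  0.72  0.73]
time: 8.55
ee_pos: [0.4656, -0.085, 0.0534]
tool_rot: [0.567, 0.823, 0.002, -0.001]
contact_force: [-10.3, 4.3, 43.1]
finger_gap: 0.001
grip_force: 21.6
17 [ 0.50236218 -0.18503622  0.07629579] ((503.7455749511719, -188.14999389648438), (16.214759826660156, 21.970224380493164), 6.4991774559021)
```

The button bottomed out and the peg has moved about 13 mm, so the bar is released. Next I lift, open and move above the peg.

```bash
python3 -m jog '[{"rx":0,"ry":0,"rz":0,"x":0,"y":0,"z":-0.15,"fingers":-1},{"rx":0,"ry":0,"rz":0,"x":0,"y":0,"z":-0.2,"fingers":1},{"rx":0,"ry":0,"rz":0,"x":0,"y":0,"z":-0.05,"fingers":1},{"rx":0,"ry":0,"rz":0,"x":0,"y":0,"z":0,"fingers":1},{"rx":0,"ry":0,"rz":0,"x":0,"y":0,"z":0,"fingers":1},{"rx":0,"ry":0,"rz":0,"x":0,"y":0,"z":0,"fingers":1}]'
python3 - <<'E'
from h import *
c=capture('top');save('top4',c);W=cloud(c)
V=W[180:230,330:390].reshape(-1,3);p=V[(np.hypot(*(V[:,:2]-(.504,-.191)).T)<.03)&(V[:,2]>.07)&(V[:,2]<.09)]
print(len(p),p.mean(0),cv2.minAreaRect((p[:,:2]*1000).astype(np.float32)))
im=cv2.imread('pics/top4.png');cv2.imwrite('pics/crop4.png',cv2.resize(im[170:260,255:445],None,fx=4,fy=4,interpolation=cv2.INTER_CUBIC))
E
python3 go.py .504 -.191 .12
```

```text
time: 9.1
ee_pos: [0.463, -0.0851, 0.128]
tool_rot: [0.567, 0.824, -0.001, -0.001]
contact_force: [-0.2, 0.0, 0.6]
finger_gap: 0.706
grip_force: 0.0
50 [ 0.50082423 -0.19061432  0.08078584] ((501.5408020019531, -191.63734436035156), (18.207138061523438, 20.851093292236328), 44.87704086303711)
units [-0.568  0.004  0.038] rows>= 2.730932011302256 yhead 20.896398399738413 tilt [-0.003  0.    -1.   ] q [-0.44  0.23  0.61  2.08 -0.17  0.88  0.63]
```

View pics/crop4.png

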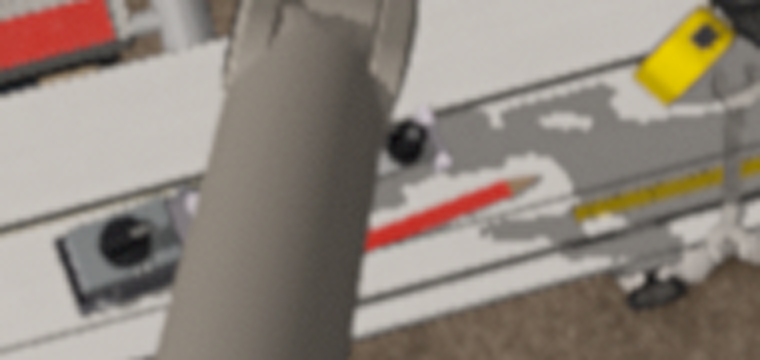

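The top crop shows the peg out at (407,142), clear of the pencil. The knob at (127,240) now lies along the housing.

```bash
python3 -m jog '[{"rx":0,"ry":0,"rz":0,"x":-0.19,"y":0,"z":0,"fingers":1},{"rx":0,"ry":0,"rz":0,"x":-0.19,"y":0,"z":0,"fingers":1},{"rx":0,"ry":0,"rz":0,"x":-0.188,"y":0,"z":0,"fingers":1},{"rx":0,"ry":0,"rz":0,"x":0,"y":0,"z":0,"fingers":1},{"rx":0,"ry":0,"rz":0,"x":0,"y":0,"z":0,"fingers":1}]'; python3 go.py .503 -.191 .048
```

```text
time: 9.57
ee_pos: [0.5036, -0.1939, 0.1277]
tool_rot: [0.569, 0.822, -0.001, -0.001]
contact_force: [0.3, 0.8, 0.2]
finger_gap: 0.999
grip_force: 0.0
units [0.015 0.004 0.399] rows>= 1.9129084694884326 yhead 20.613818991319707 tilt [-0.003 -0.001 -1.   ] q [-0.22  0.37  0.62  1.92 -0.26  0.93  0.89]
```

```bash
python3 -m jog '[{"rx":0,"ry":0,"rz":0,"x":0.015,"y":0,"z":0.14,"fingers":1},{"rx":0,"ry":0,"rz":0,"x":0,"y":0,"z":0.14,"fingers":1},{"rx":0,"ry":0,"rz":0,"x":0,"y":0,"z":0.11,"fingers":1},{"rx":0,"ry":0,"rz":0,"x":0,"y":0,"z":0,"fingers":-1},{"rx":0,"ry":0,"rz":0,"x":0,"y":0,"z":0,"fingers":-1},{"rx":0,"ry":0,"rz":0,"x":0,"y":0,"z":0,"fingers":-1},{"rx":0,"ry":0,"rz":0,"x":0,"y":0,"z":0,"fingers":-1},{"rx":0,"ry":0,"rz":0,"x":0,"y":0,"z":0,"fingers":-1},{"rx":0,"ry":0,"rz":0,"x":0,"y":0,"z":0,"fingers":-1},{"rx":0,"ry":0,"rz":0,"x":0,"y":0,"z":0,"fingers":-1}]'; python3 go.py .532 -.271 .05
```

```text
time: 10.4
ee_pos: [0.5039, -0.1893, 0.0529]
tool_rot: [0.567, 0.824, 0.0, 0.001]
contact_force: [-2.9, -0.4, 6.2]
finger_gap: 0.233
grip_force: 58.7
units [-0.432 -0.014  0.015] rows>= 2.0727917530754723 yhead 20.87506796576032 tilt [ 0.001 -0.    -1.   ] q [-0.17  0.47  0.56  1.99 -0.35  0.78  0.96]
```

```bash
python3 -m jog '[{"rx":0,"ry":0,"rz":0,"x":-0.045,"y":0,"z":0,"fingers":-1},{"rx":0,"ry":0,"rz":0,"x":-0.045,"y":0,"z":0,"fingers":-1},{"rx":0,"ry":0,"rz":0,"x":-0.045,"y":0,"z":0,"fingers":-1},{"rx":0,"ry":0,"rz":0,"x":-0.045,"y":0,"z":0,"fingers":-1},{"rx":0,"ry":0,"rz":0,"x":-0.045,"y":0,"z":0,"fingers":-1},{"rx":0,"ry":0,"rz":0,"x":-0.045,"y":0,"z":0,"fingers":-1},{"rx":0,"ry":0,"rz":0,"x":-0.045,"y":0,"z":0,"fingers":-1},{"rx":0,"ry":0,"rz":0,"x":-0.045,"y":0,"z":0,"fingers":-1},{"rx":0,"ry":0,"rz":0,"x":0,"y":0,"z":0,"fingers":-1},{"rx":0,"ry":0,"rz":0,"x":0,"y":0,"z":0,"fingers":-1}]'; python3 go.py .533 -.2695 .053
```

```text
time: 11.23
ee_pos: [0.5285, -0.2566, 0.0529]
tool_rot: [0.568, 0.823, 0.0, -0.001]
contact_force: [-4.6, 1.5, 7.6]
finger_gap: 0.234
grip_force: 59.6
units [-0.068 -0.002 -0.001] rows>= 0.32819218175076575 yhead 20.84595409268562 tilt [-0.001  0.001 -1.   ] q [-0.04  0.55  0.55  1.86 -0.38  0.84  1.07]
```

```bash
python3 -m jog '[{"rx":0,"ry":0,"rz":0,"x":-0.03,"y":0,"z":0,"fingers":-1},{"rx":0,"ry":0,"rz":0,"x":-0.03,"y":0,"z":0,"fingers":-1},{"rx":0,"ry":0,"rz":0,"x":0,"y":0,"z":0,"fingers":-1},{"rx":0,"ry":0,"rz":0,"x":0,"y":0,"z":0,"fingers":-1}]'; python3 -m jog '[{"rx":0,"ry":0,"rz":0,"x":-0.015,"y":0,"z":0,"fingers":-1},{"rx":0,"ry":0,"rz":0,"x":0,"y":0,"z":0,"fingers":-1},{"rx":0,"ry":0,"rz":0,"x":0,"y":0,"z":0,"fingers":-1}]'
```

```text
time: 11.57
ee_pos: [0.5321, -0.2667, 0.0528]
tool_rot: [0.567, 0.823, 0.0, -0.002]
contact_force: [-6.4, 3.9, 9.8]
finger_gap: 0.235
grip_force: 59.9
time: 11.82
ee_pos: [0.5329, -0.2687, 0.0528]
tool_rot: [0.567, 0.824, 0.001, -0.002]
contact_force: [-6.5, 4.6, 11.1]
finger_gap: 0.232
grip_force: 60.0
```

```bash
python3 -m jog '[{"rx":0,"ry":0,"rz":0,"x":-0.015,"y":0,"z":0,"fingers":-1},{"rx":0,"ry":0,"rz":0,"x":0,"y":0,"z":0,"fingers":-1},{"rx":0,"ry":0,"rz":0,"x":0,"y":0,"z":0,"fingers":-1}]'; python3 -m jog '[{"rx":0,"ry":0,"rz":0,"x":-0.015,"y":0,"z":0,"fingers":-1},{"rx":0,"ry":0,"rz":0,"x":0,"y":0,"z":0,"fingers":-1},{"rx":0,"ry":0,"rz":0,"x":0,"y":0,"z":0,"fingers":-1}]'
```

```text
time: 12.07
ee_pos: [0.5334, -0.27, 0.0528]
tool_rot: [0.567, 0.824, 0.001, -0.004]
contact_force: [-8.3, 7.8, 14.2]
finger_gap: 0.232
grip_force: 60.3
time: 12.32
ee_pos: [0.5334, -0.27, 0.0527]
tool_rot: [0.567, 0.824, 0.003, -0.007]
contact_force: [-11.5, 13.8, 19.3]
finger_gap: 0.232
grip_force: 60.9
```

The motion has stopped and the force is rising. Total travel is about 15 + 86 = 101 mm, which matches the second stop. One last look before handing in.

Run:
```python
from h import *
c=capture('top');save('top5',c);print(get_obs()['dq'].round(3))
im=cv2.imread('pics/top5.png');cv2.imwrite('pics/crop5.png',cv2.resize(im[170:260,255:445],None,fx=4,fy=4,interpolation=cv2.INTER_CUBIC))
W=cloud(c)[205:260,260:315].reshape(-1,3)
p=W[(np.hypot(*(W[:,:2]-(.4275,.0167)).T)<.03)&(W[:,2]>.078)&(W[:,2]<.1)]
print(len(p),p.mean(0),cv2.minAreaRect((p[:,:2]*1000).astype(np.float32)))
```

```text
[ 0.    -0.001  0.001  0.     0.002 -0.002 -0.001]
0 [nan nan nan] ((0.0, 0.0), (0.0, 0.0), 0.0)<stdin>:6: RuntimeWarning: Mean of empty slice.
  ret = um.true_divide(
```

View pics/crop5.png

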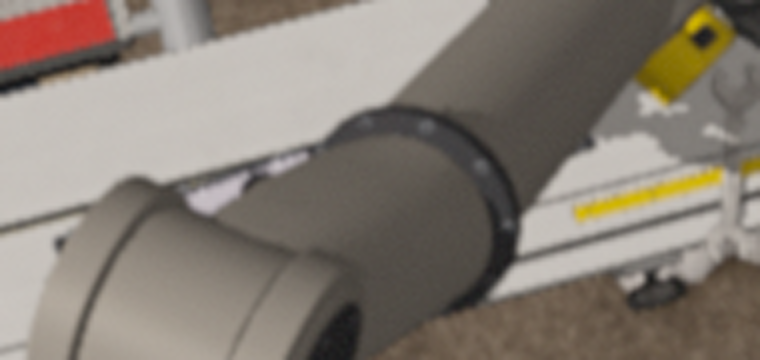

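The arm hides the stop in this view, but the tape measure at (690,55) hasn't moved. The force and travel readings show the bar at its second stop, so I'm handing in.

```bash
python3 -c "
from workcell import *
print(hand_in())"
```

```text
the job is handed in; nothing more can be done
None
```

I handed the job in at about 12 s of the 58 s allowed, with the knob turned back to its zero stop, the button pressed and the bar held at its second stop by the peg; `hand_in()` gave no verdict, and the arm hid the stop in the last picture, so those rest on force and travel readings (about 101 mm drawn out).

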